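# Check the walking gear back into the porch drawer

## Task

Check the returned walking gear in: pull the drawer of the wooden box open, put every yellow ice cleat and aluminium pole tip that lies on the bench into the drawer, and push the drawer fully home. Then take the orange hand scanner and hold it steady for a full second with its window about 10 cm in front of the white label on the leaning blue plate, pointing squarely at the label's centre and never touching the plate. Finally lay the scanner back on the middle of its black mat, underside down and along the mat, let go, and leave everything else on the bench where it is.

Things in the scene. Friction and masses are not known exactly. Their poses are not given: they have to be found in the camera images.
- box_drawer0 (a joint): how far the drawer is out of the wooden box (m): 0 fully home, at most 0.17; starts home or up to 0.02 out. It slides with about 1 N of friction and stays where it is left
- box_drawer0_handle (a point): middle of the drawer's steel bar handle: a level round bar 11 mm thick, 120 mm long (along y), 35 mm in front of the drawer's front, 38 mm below the top of the box. The frame's -x is the way the drawer pulls out (towards the robot), z up
- drawer_floor (a point): point on the drawer's inner floor (22 mm above the bench), on its centre line, 40 mm behind its front inner wall; moves with the drawer, axes as for the handle. Inside: x from -0.040 to 0.165, 264 mm wide in y, 62 mm deep; side and front walls 6 mm, plus the 15 mm front panel. The box, 250 x 306 x 106 mm high, covers the rest: with the drawer out by d (m), x = -0.040 to d - 0.061 lies open
- cleat_a_mid (a point): yellow hard silicone ice cleat, lying flat: a slab 95 x 50 mm, 14 mm thick, with a spine on top to hold it by (70 mm long in x, 16 mm wide in y, its top 50 mm above the bench) and steel studs 7 mm high in rows 17 mm either side. The point is at its middle, 25 mm above its underside; x runs along the spine, z up. 120 g. May be absent
- cleat_b_mid (a point): yellow hard silicone ice cleat, lying flat: a slab 95 x 50 mm, 14 mm thick, with a spine on top to hold it by (70 mm long in x, 16 mm wide in y, its top 50 mm above the bench) and steel studs 7 mm high in rows 17 mm either side. The point is at its middle, 25 mm above its underside; x runs along the spine, z up. 120 g. May be absent
- tip_a_mid (a point): aluminium trekking pole tip, lying: a square-section sleeve 80 mm long, 26 x 26 mm, with a red band, and a black foot 18 mm across, 25 mm long at its +x end (105 mm overall). The point is at mid-length, 13 mm above its underside; x runs along it, z up. 90 g. May be absent
- tip_b_mid (a point): aluminium trekking pole tip, lying: a square-section sleeve 80 mm long, 26 x 26 mm, with a red band, and a black foot 18 mm across, 25 mm long at its +x end (105 mm overall). The point is at mid-length, 13 mm above its underside; x runs along it, z up. 90 g. May be absent
- scanner_mid (a point): orange hand scanner with a grey head at its +x end, lying on its mat: 149 mm long (x), handle 34 mm wide (y) from x = -75 to 34 mm, head 50 mm wide from 34 to 74 mm, 42 mm high all along. The point is at its middle, 21 mm above its underside; x is the way it points, z up. 200 g. Its dark window is the +x end face, 75 mm from this point
- scanner_spot (a point): the point 100 mm straight in front of the middle of the scanner's window (175 mm along x from the scanner's middle); bring it to the label's centre
- tag_plate: blue plate 120 x 110 mm that leans back 0.35 rad (20 degrees) from upright, on the grey fixed tag stand, with a white barcode label 80 x 60 mm on its front. The origin is the label's centre, 110 mm above the bench; x points into the plate (the way a squarely aimed scanner points: ahead and 20 degrees down), y across, z up along the plate
- tag_stand: the fixed foot and post of the plate, 100 x 120 mm, standing on the bench; origin on the bench under the label's centre
- mat: the scanner's fixed black rubber mat, 240 mm (x) x 130 mm (y), 4 mm thick; origin at its middle on the bench
- pot_lid: white ceramic umbrella-stand lid with a knob, 170 mm across, 55 mm high; bystander, origin at the centre of its underside
- wax_tin: green wax tin, 54 mm across, 40 mm high; bystander, origin at the centre of its underside
- mug: blue ceramic mug, 80 mm across, 90 mm high; bystander, origin at the centre of its underside
- brush: boot brush with wooden back, 50 x 140 x 42 mm; bystander, origin at the centre of its underside
- torch: black torch with red head, lying, 145 mm long; bystander, origin at the centre of its underside
- jar: amber glass jar with steel cap, 64 mm across, 80 mm high; bystander, origin at the centre of its underside
There are look-alikes about, which are no part of the job. Leave any green or purple look-alike of the part that bears cleat_b_mid alone.

How it is judged (in metres and radians):
On the way, in this order (a step that is already met when the one before it is completed fails the run):
1. the drawer is pulled at least 12 cm out (value of joint box_drawer0 above 0.12 m), for 0.2 s.
2. every cleat and pole tip present lies inside the open drawer (x of cleat_a_mid in the frame of drawer_floor between -0.043 and 0.168 m and y of cleat_a_mid in the frame of drawer_floor between -0.135 and 0.135 m and z of cleat_a_mid in the frame of drawer_floor between -0.01 and 0.06 m and x of cleat_b_mid in the frame of drawer_floor between -0.043 and 0.168 m and y of cleat_b_mid in the frame of drawer_floor between -0.135 and 0.135 m and z of cleat_b_mid in the frame of drawer_floor between -0.01 and 0.06 m and x of tip_a_mid in the frame of drawer_floor between -0.043 and 0.168 m and y of tip_a_mid in the frame of drawer_floor between -0.135 and 0.135 m and z of tip_a_mid in the frame of drawer_floor between -0.01 and 0.06 m and x of tip_b_mid in the frame of drawer_floor between -0.043 and 0.168 m and y of tip_b_mid in the frame of drawer_floor between -0.135 and 0.135 m and z of tip_b_mid in the frame of drawer_floor between -0.01 and 0.06 m and value of joint box_drawer0 above 0.08 m), for 0.2 s.
3. the drawer is pushed home (within 6 mm) (value of joint box_drawer0 below 0.006 m), for 0.2 s.
4. the scanner is aimed at the label and held steady for 0.8 s: its spot within 25 mm of the label's centre, its axis within 0.22 rad of square (distance between scanner_spot and tag_plate below 0.025 m and angle between the x axis of scanner_mid and the x axis of tag_plate, either way round below 0.22 rad and linear speed of scanner below 0.03 m/s), for 0.8 s.
At the end, for the whole second after the job is handed in: Every cleat and pole tip present is inside the drawer, the drawer is home within 6 mm, and the scanner lies at rest on its mat, underside down, its middle within 50 mm along and 40 mm across the mat's middle, within 0.35 rad of the mat's length (either way round) (x of cleat_a_mid in the frame of drawer_floor between -0.043 and 0.168 m and y of cleat_a_mid in the frame of drawer_floor between -0.135 and 0.135 m and z of cleat_a_mid in the frame of drawer_floor between -0.01 and 0.06 m and x of cleat_b_mid in the frame of drawer_floor between -0.043 and 0.168 m and y of cleat_b_mid in the frame of drawer_floor between -0.135 and 0.135 m and z of cleat_b_mid in the frame of drawer_floor between -0.01 and 0.06 m and x of tip_a_mid in the frame of drawer_floor between -0.043 and 0.168 m and y of tip_a_mid in the frame of drawer_floor between -0.135 and 0.135 m and z of tip_a_mid in the frame of drawer_floor between -0.01 and 0.06 m and x of tip_b_mid in the frame of drawer_floor between -0.043 and 0.168 m and y of tip_b_mid in the frame of drawer_floor between -0.135 and 0.135 m and z of tip_b_mid in the frame of drawer_floor between -0.01 and 0.06 m and value of joint box_drawer0 below 0.006 m and x of scanner_mid in the frame of mat between -0.05 and 0.05 m and y of scanner_mid in the frame of mat between -0.04 and 0.04 m and z of scanner_mid in the frame of mat between 0.015 and 0.035 m and angle between the x axis of scanner_mid and the x axis of mat, either way round below 0.35 rad and angle between scanner_mid's own z axis and vertical below 0.15 rad and linear speed of scanner below 0.02 m/s); the robot touches nothing.
It fails at once if the scanner touches the plate or its stand (contact force between scanner and tag_stand above 1 N).
It fails at once if a bystander is moved more than 4 cm (distance of any of pot_lid, wax_tin, mug, brush, torch, jar from where it was at the start of the episode above 0.04 m).
Of cleat_a, cleat_b, tip_a, tip_b only 2 to 4 are there at a start; the rules pass over those that are not, and their reading is None.
At some moment in a run one of cleat_a, cleat_b, tip_a, tip_b, scanner may be knocked a few centimetres aside while the robot is not near it.
It also fails if it takes over 210 s, if anything falls off the work surface, if the arm or the gripper's body presses on something with over 40 N, if the wrist force passes 120 N, or if a joint passes its speed limit or range.

## Robot

A 6-joint arm with a two-finger parallel gripper is mounted at the origin on the work surface. World frame = base frame: x ahead of the robot, y to its left, z up, the work surface at z = 0. Lengths are in mm, angles in rad, forces in N, time in s.
With the tool pointing down it reaches from about 275 to 1000 mm from the base axis. Payload 8.4 kg.
Tool frame: the origin (TCP) lies on the centre line of the jaws, within the pads' length; the fingertips stand 17 mm ahead of it and the grasp point (between the pads) lies 2 mm behind it (r.tcp_to_tips is the z of the fingertips in the tool frame, in mm); z points along the fingers, y is the direction in which the jaws open and shut (so a half turn about z gives the same grasp; the last joint's range is limited). The gripper opens to 85 mm and grips with 20 to 120 N. Pads are 22 mm wide; open, the fingers measure 114 mm over their backs; the gripper's body (76 mm by 85 mm) begins 54 mm behind the grasp point. The pads swing forward as they close: fully open they stand 13 mm farther back than shut.
Start: joints at [-1.301, 0.353, 1.633, -0, 1.155, -0.002], TCP at [167.79, -602.059, 248.281] pointing down, gripper open.
Joint ranges: [-2.63, 2.63], [-0.92, 2.1], [0.06, 2.66], [-1.3, 4.44], [0, 2.69], [-3.02, 3.02]. Speed limits (rad/s): [2.22, 2.22, 2.79, 3.14, 3.14, 3.14].

## Interface

Orientations are given as [roll, pitch, yaw] about the fixed x, y, z axes, in that order (R = Rz(yaw) Ry(pitch) Rx(roll)).
In Python, from rig import r, cams, job gives the robot as it stands.
- The arm moves only by the tool drive_tool, never from a script. Its argument "deltas" is a list of rows, each a list of 4 numbers: the shift along the tool's x, y, z in cm, then the turn about the tool's z in rad. In form: [[x, y, z, roll], ...]. A call has 1 to 12 rows; each row shifts and turns the commanded pose from where the row before left it, along the tool's axes as they then stand; what a row does not reach is not made up. A row lasts 1/12 s, in which the tool goes at most 41.7 mm and 7.16 degrees, less where a joint would pass 70% of its speed; a pose out of reach is approached as far as the arm can. A call with a gripper value outside its range is refused whole. "jaw" is the closure, from 0 (fully open) to 1 (shut), set as the call begins (left out, the last holds). The fingers move at their own pace and stop on an object; "force" is the grip in N (left out, the last holds). Time passes only in rows, so rows that do not move let the fingers close. It gives the time, the measured TCP pose, the force and the opening at its end, in the units of the state.
- r.sense(): the state, without advancing time (a new reading comes with each control period).
- cams.grab_frame(name): name is "scene" or "top" or "wrist"; returns (picture, depth): 400x640x3 uint8, red, green, blue; 400x640 float32, mm along the optical axis (not along the pixel's ray), 0 where there is no reading.
- cams.camera_params(name): a dict with "fx", "fy", "cx", "cy" (pixels), "k1" (the pictures are not rectified: a ray, as slopes to the right and down, at radius r is drawn at 1 + k1 r^2 times it, then the intrinsics apply), "R" (3x3) and "t" (3): a world point X has camera coordinates R X + t. Camera axes: x right, y down, z forward; pixel columns grow to the right and rows downward; lengths in mm; the calibration is good to about 2 mm. A picture is of the moment at which its call begins: read the wrist's pose just before it. camera_params takes no time and is no camera call; for the wrist camera it gives the pose at the moment of the call.
- job.sign_off(): hands the job in, once; it reports no verdict.
The state is a dict: "clock": time; "qpos": joint angles; "qvel": joint speeds; "joint_efforts": joint torques, N m; "eef_pos": TCP position; "tcp_rot": TCP orientation; "contact_force": force on the tool from outside, world axes, zero at the start; "wrist_torque": the same for the moment, N m; "opening": opening from 0.0 (shut) to 1.0 (fully open).
Only numpy, scipy, OpenCV 4.12 (cv2) and the standard library are available. Lean on these libraries where they do the work, as an engineer would, in place of code of your own. Each camera call takes 0.05 s, during which the arm holds its last target. There are 200 camera calls.

## Working session

There is one attempt and no reset: what is moved stays moved. The work goes in short steps, Python scripts to look and compute and a tool call to move; the robot and the scene stay as the last step left them, time stands still between calls to the robot, and variables do not carry over. Pictures are saved under pics/ and viewed, about 12 in all and at most 16, crops included, and the job is handed in when it is done.

Besides the shell and the picture viewer there is one more tool, called after ">>>" by a JSON object that holds its "api" and its "payload". drive_tool: Moves the arm, as the interface text tells. Its arguments: {"type":"object","properties":{"deltas":{"type":"array"},"jaw":{"type":"number"},"force":{"type":"number"}},"required":["deltas"]}

```bash
ls; mkdir -p pics; python3 - <<'E'
from rig import r,cams,job
import cv2
print(r.sense(), r.tcp_to_tips)
for n in("scene","top","wrist"):
    p,d=cams.grab_frame(n); cv2.imwrite(f"pics/{n}0.png",p[:,:,::-1]); import numpy as np; np.save(f"pics/{n}0.npy",d); c=cams.camera_params(n); np.save(f"pics/{n}0c.npy",c,allow_pickle=True); print(n,c)
E
```

```text
pics
{'clock': 0.0, 'qpos': array([-1.30140077e+00,  3.53686678e-01,  1.63417907e+00, -2.77823485e-05,
        1.15521345e+00, -2.46027762e-03]), 'qvel': array([ 0.00065055,  0.00159457,  0.0007512 ,  0.00076213, -0.00156803,
        0.0005794 ]), 'joint_efforts': array([-2.69734970e-03, -6.05251122e+01, -3.42072237e+01, -2.91059350e-04,
        9.01151594e-03, -1.77568776e-06]), 'eef_pos': array([ 167.65144116, -601.59142046,  247.51838509]), 'tcp_rot': array([-3.14010605e+00,  2.17434483e-05,  2.71867082e-01]), 'contact_force': array([ 0.35868907, -0.60890528,  0.21475147]), 'wrist_torque': array([-0.01504042,  0.02499657, -0.03069799]), 'opening': 0.9988867155067381} 17.0
scene {'fx': 409.4694637539494, 'fy': 409.4694637539494, 'cx': 321.51284757245253, 'cy': 188.55459580934692, 'k1': -0.06646566312185438, 'R': array([[ 0.0671903 ,  0.99773318,  0.00373672],
       [ 0.5453728 , -0.03359033, -0.83752027],
       [-0.83549624,  0.05831115, -0.54639349]]), 't': array([ -80.52548177, -215.30332417, 1980.15312223])}
top {'fx': 516.1825320621314, 'fy': 516.1825320621314, 'cx': 325.11359263856593, 'cy': 194.18893678947276, 'k1': 0.03675869466099489, 'R': array([[ 2.18838168e-03, -9.99904710e-01, -1.36301474e-02],
       [-9.94007329e-01, -6.85403676e-04, -1.09311295e-01],
       [ 1.09291536e-01,  1.37876813e-02, -9.93914111e-01]]), 't': array([  52.40974592,  539.88170475, 1635.52641069])}
wrist {'fx': 359.96682322651435, 'fy': 359.96682322651435, 'cx': 319.2651818996332, 'cy': 199.45827943862585, 'k1': 0.008499912894124969, 'R': array([[ 0.26835221, -0.9633189 , -0.00194474],
       [-0.92698877, -0.25877985,  0.27152314],
       [-0.26206663, -0.07106108, -0.96242995]]), 't': array([-623.56479422,  -35.46844104,  378.70776734])}
```

```bash
python3 - <<'E'
import cv2
p=cv2.imread("pics/top0.png"); cv2.imwrite("pics/top0b.png",cv2.resize(p,(800,500),interpolation=cv2.INTER_CUBIC))
E
```

```text
(no output)
```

View pics/top0b.png

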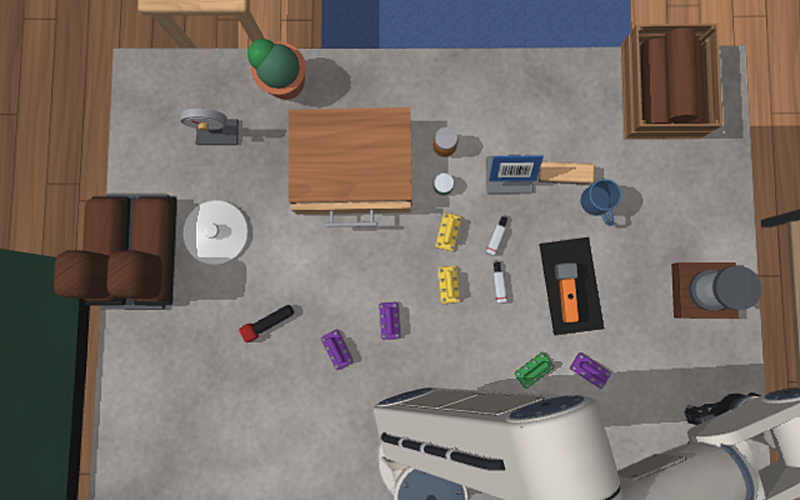

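View pics/scene0.png

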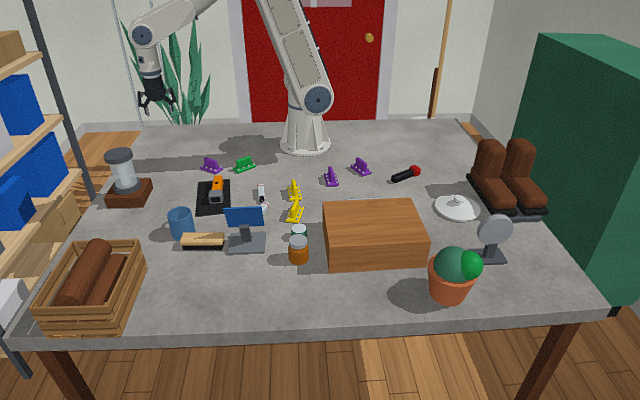

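The top view shows two yellow cleats, at (449,232) and (449,285), and two tips, at (497,235) and (500,282). The scanner is at (569,292), the handle at (352,223), and the plate at (515,170), all at 800 px scale. I'll enlarge it for accurate pixel positions.

```bash
cat > h.py <<'E'
import numpy as np, cv2
def ray(c,u,v):
    K=np.array([[c['fx'],0,c['cx']],[0,c['fy'],c['cy']],[0,0,1]])
    # model: xd = x(1+k1 r^2)
    p=cv2.undistortPoints(np.array([[[u,v]]],float),K,np.array([c['k1'],0,0,0,0.]))[0,0]
    R=np.array(c['R']);t=np.array(c['t'])
    return -R.T@t, R.T@np.array([p[0],p[1],1])
def atz(c,u,v,z):
    o,d=ray(c,u,v); return o+d*(z-o[2])/d[2]
def atd(c,u,v,dep):
    o,d=ray(c,u,v); return o+d*dep
def proj(c,X):
    K=np.array([[c['fx'],0,c['cx']],[0,c['fy'],c['cy']],[0,0,1]])
    R=np.array(c['R'],float)
    return cv2.projectPoints(np.array(X,float).reshape(-1,1,3),cv2.Rodrigues(R)[0],np.array(c['t'],float),K,np.array([c['k1'],0,0,0,0.]))[0][:,0]
E
python3 - <<'E'
import cv2
p=cv2.imread("pics/top0.png"); cv2.imwrite("pics/c1.png",cv2.resize(p[110:280,330:490],(753,600)if 0 else (560,595),interpolation=cv2.INTER_CUBIC))
E
```

```text
(no output)
```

View pics/c1.png

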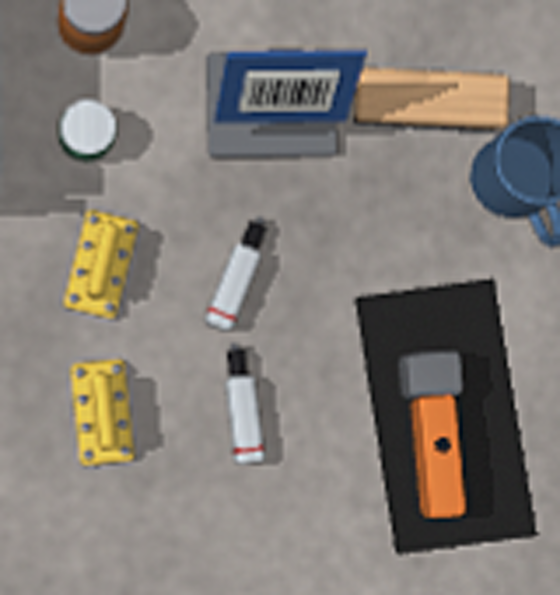

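```bash
python3 - <<'E'
import numpy as np; from h import *
c=np.load("pics/top0c.npy",allow_pickle=True).item(); d=np.load("pics/top0.npy")
P=lambda u,v,z: atz(c,330+(u-1.5)/3.5,110+(v-1.5)/3.5,z)
def mid(n,pts,z):
    q=np.array([P(u,v,z) for u,v in pts]); print(n,q.mean(0).round(0)); return q
for n,pts in(("cleatfar",[(90,211),(137,219),(113,318),(64,304)]),("cleatnear",[(71,363),(124,360),(133,463),(82,466)])):
    q=mid(n,pts,14); a=(q[0]+q[1]-q[2]-q[3])/2; print(np.linalg.norm(a),np.arctan2(a[1],a[0]))
for n,pts,z in(("tipfar",[(260,220),(220,326)],22),("tipnear",[(236,347),(248,461)],22),("scan",[(430,352),(443,517)],46)):
    q=mid(n,pts,z); a=q[0]-q[1]; print(np.linalg.norm(a),np.arctan2(a[1],a[0]))
q=mid("mat",[(357,298),(493,281),(536,533),(398,552)],4); a=(q[0]+q[1]-q[2]-q[3])/2; print(np.linalg.norm(a),np.arctan2(a[1],a[0]))
for l in[(246,70),(340,70),(330,110),(238,110)]: print("label", P(*l,110).round(0))
print("labelc",P(289,91,110).round())
# plate points by depth
pts=np.array([atd(c,u,v,d[v,u]) for u in range(395,430,3) for v in range(127,143,2) if d[v,u]>0])
m=np.median(pts,0); U,S,V=np.linalg.svd(pts-pts.mean(0)); print("plate",pts.mean(0),V[2],S)
# box top: in 800 scale
s=.8
for u,v in[(290,110),(410,108),(411,200),(289,203)]: print("box",atz(c,u*s,v*s,106).round())
for u,v in[(328,224),(377,224)]: print("handle",atz(c,u*s,v*s,68).round())
print("gap/front",atz(c,350*s,211*s,90).round())
def z(u,v): 
    uu,vv=int(u*s),int(v*s); return atd(c,uu,vv,d[vv,uu]).round()
print(z(350,150),z(445,137),z(444,183),z(602,200),z(570,175),z(568,300),z(215,230))
E
```

```text
cleatfar [573. -55.  14.]
93.22417676409091 -0.2570506388555235
cleatnear [433. -56.  14.]
95.32629281351524 0.0916170835772476
tipfar [ 563. -183.   22.]
105.92294590986667 -0.3687126608956196
tipnear [ 441. -183.   22.]
104.94137892597908 0.09078572624776902
scan [ 413. -354.   46.]
148.253387245281 0.051957081800368406
mat [ 433. -373.    4.]
235.48614739052653 0.13732729884525008
label [ 733. -179.  110.]
label [ 733. -262.  110.]
label [ 697. -253.  110.]
label [ 697. -172.  110.]
labelc [ 714. -217.  110.]
plate [ 715.80348787 -213.00108673  122.79638297] [-0.93211847 -0.00422911  0.36212881] [311.94338064 235.50125378  21.08178313]
box [868. 346. 106.]
box [873.  44. 106.]
box [638.  41. 106.]
box [630. 344. 106.]
handle [583. 251.  68.]
handle [583. 127.  68.]
gap/front [613. 194.  90.]
[764. 193. 111.] [806. -45.  82.] [694. -43.  47.] [ 656. -457.    4.] [ 715. -369.   39.] [ 393. -352.   48.] [569. 541.  56.]
```

>>> {"api": "drive_tool", "payload": {"deltas": [[0,0,0,-0.118],[0,0,0,-0.118],[0,0,0,-0.118],[0,0,0,-0.118],[0,0,0,-0.118],[0,0,0,-0.118],[0,0,0,-0.118],[0,0,0,-0.118],[0,0,0,-0.118],[0,0,0,-0.118],[0,0,0,-0.118]], "jaw": 0.65}}

```text
clock: 1.07
eef_pos: [167.7, -601.8, 248.0]
tcp_rot: [-3.141, -0.001, 1.576]
contact_force: [-0.9, -1.1, -0.5]
opening: 0.35
```

>>> {"api": "drive_tool", "payload": {"deltas": [[3.3,1.72,0,0],[3.3,1.72,0,0],[3.3,1.72,0,0],[3.3,1.72,0,0],[3.3,1.72,0,0],[3.3,1.72,0,0],[3.3,1.72,0,0],[3.3,1.72,0,0],[3.3,1.72,0,0],[3.3,1.72,0,0],[3.3,1.72,0,0],[3.3,1.72,0,0]]}}

```text
clock: 2.07
eef_pos: [374.9, -204.5, 248.4]
tcp_rot: [3.141, 0.0, 1.57]
contact_force: [0.7, -0.5, 0.0]
opening: 0.35
```

>>> {"api": "drive_tool", "payload": {"deltas": [[3.3,1.4,0,0],[3.3,1.4,0,0],[3.3,1.4,0,0],[3.3,1.4,0,0],[3.3,1.4,0,0],[3.3,1.4,0,0],[3.3,1.4,0,0],[3.3,1.4,0,0],[3.3,1.4,0,0],[3.3,1.4,0,0],[3.3,1.4,0,0],[0,0,0,0]]}}

```text
clock: 3.07
eef_pos: [531.1, 161.6, 248.3]
tcp_rot: [3.14, -0.002, 1.572]
contact_force: [-0.2, -1.2, 0.0]
opening: 0.351
```

```bash
cat >> h.py <<'E'
def shot(name,tag,crop=None,w=640):
    from rig import r,cams
    c=cams.camera_params(name); p,d=cams.grab_frame(name)
    np.save(f"pics/{tag}.npy",d); np.save(f"pics/{tag}c.npy",c,allow_pickle=True)
    cv2.imwrite(f"pics/{tag}.png",p[:,:,::-1]); return c,p,d
def load(tag):
    return np.load(f"pics/{tag}c.npy",allow_pickle=True).item(),cv2.imread(f"pics/{tag}.png"),np.load(f"pics/{tag}.npy")
E
python3 - <<'E'
from h import *
c,p,d=shot("wrist","w1"); R=np.array(c['R']); print(-R.T@np.array(c['t']),R[2])
shot("top","t1")
E
```

```text
[530.522021   230.51978798 373.58843337] [ 0.00176183 -0.26830965 -0.96333111]
```

View pics/w1.png

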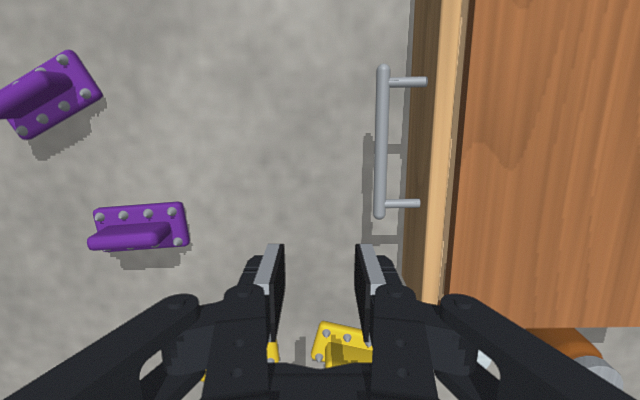

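The wrist view shows the handle bar running from (382,67) to (379,217). The drawer front rim is at column ~447 and the box edge at ~465.

```bash
python3 - <<'E'
from h import *
c,p,d=load("w1")
print(atz(c,382,67,68),atz(c,379,217,68), d[140,382], atd(c,382,140,d[140,382]),d[140,381:385])
print([atd(c,u,150,d[150,u]).round() for u in range(400,500,8)])
E
```

```text
[581.00894525 255.25506455  68.        ] [584.47042251 129.19822388  68.        ] 0.0 [530.522021   230.51978798 373.58843337] [298.19293   0.      299.16357 298.9563 ]
[array([615., 180.,  -1.]), array([619., 182.,  18.]), array([618., 187.,  49.]), array([619., 190.,  72.]), array([619., 192.,  93.]), array([625., 192.,  92.]), array([631., 192.,  92.]), array([637., 193.,  93.]), array([638., 194., 106.]), array([644., 194., 106.]), array([650., 194., 106.]), array([656., 194., 106.]), array([662., 194., 106.])]
```

>>> {"api": "drive_tool", "payload": {"deltas": [[1.5,2.5,0,0],[1.5,2.5,0,0],[0,0,3,0],[0,0,3,0],[0,0,3,0],[0,0,0,0]]}}

```text
clock: 3.67
eef_pos: [575.0, 184.1, 152.7]
tcp_rot: [-3.132, 0.003, 1.569]
contact_force: [-1.5, -1.2, -1.1]
opening: 0.349
```

>>> {"api": "drive_tool", "payload": {"deltas": [[0,0,2.5,0],[0,0,2,0],[0,0,1.5,0],[0,0,1.5,0],[0,0,1.2,0],[0,0,0,0]]}}

```text
clock: 4.17
eef_pos: [578.0, 185.5, 70.3]
tcp_rot: [-3.139, 0.001, 1.569]
contact_force: [-1.0, -0.2, -0.3]
opening: 0.344
```

>>> {"api": "drive_tool", "payload": {"deltas": [[0,0,0,0],[0,0.3,0,0],[0,0,0,0],[0,0,0,0],[0,0,0,0],[0,0,0,0]], "jaw": 1, "force": 50}}

```text
clock: 4.67
eef_pos: [582.9, 186.4, 72.4]
tcp_rot: [3.14, -0.0, 1.57]
contact_force: [0.5, -4.6, 6.6]
opening: 0.105
```

>>> {"api": "drive_tool", "payload": {"deltas": [[-0.02,-1,0,0],[-0.03,-1.3,0,0],[-0.03,-1.3,0,0],[-0.03,-1.3,0,0],[-0.03,-1.3,0,0],[-0.03,-1.3,0,0],[-0.03,-1.3,0,0],[-0.03,-1.3,0,0],[-0.03,-1.3,0,0],[-0.03,-1.3,0,0],[-0.03,-1.3,0,0],[0,0,0,0]]}}

```text
clock: 5.67
eef_pos: [440.7, 183.7, 72.4]
tcp_rot: [3.141, -0.001, 1.57]
contact_force: [-0.3, -3.0, 8.1]
opening: 0.104
```

>>> {"api": "drive_tool", "payload": {"deltas": [[0,0,0,0],[0,0,0,0],[0,0,0,0],[0,0,-1,0],[0,0,-2.5,0],[0,0,-3,0],[0,0,-3,0],[0,0,-3,0],[0,0,-3,0],[0,0,0,-0.119],[0,0,0,-0.119],[0,0,0,-0.119]], "jaw": 0.65}}

```text
clock: 6.67
eef_pos: [442.3, 183.6, 227.7]
tcp_rot: [3.14, -0.0, 1.932]
contact_force: [-0.3, -0.1, 0.1]
opening: 0.352
```

>>> {"api": "drive_tool", "payload": {"deltas": [[0,0,0,-0.119],[0,0,0,-0.119],[0,0,0,-0.119],[0,0,0,-0.119],[0,0,0,-0.119],[0,0,0,-0.119],[0,0,0,-0.119],[0,0,0,-0.119],[0,0,0,0]]}}

```text
clock: 7.42
eef_pos: [442.0, 183.5, 226.8]
tcp_rot: [3.141, 0.0, 2.884]
contact_force: [0.6, -1.3, -0.5]
opening: 0.349
```

```bash
cat >> h.py <<'E'
def go(x,y,z,yaw,step=35):
    from rig import r
    s=r.sense(); p=s['eef_pos']; w=s['tcp_rot'][2]; D=np.array([x,y,z])-p
    tx=np.array([np.cos(w),np.sin(w)]); ty=np.array([np.sin(w),-np.cos(w)])
    turn=-((yaw-w+np.pi)%(2*np.pi)-np.pi); v=np.array([D[:2]@tx,D[:2]@ty,-D[2]])/10
    n=max(1,int(np.ceil(np.linalg.norm(D)/step)))
    print("at",p.round(1),round(w,3),"shift cm",v.round(2),"n",n,"row",(v/n).round(2),"then turn",round(turn,3))
E
python3 - <<'E'
from h import *
c,p,d=shot("top","t2"); cv2.imwrite("pics/t2c.png",cv2.resize(p[120:290,220:420,::-1],(700,595),interpolation=cv2.INTER_CUBIC))
go(573,-55,230,2.885)
E
```

```text
at [442.  183.5 226.8] 2.877 shift cm [-18.89 -19.59  -0.32] n 8 row [-2.36 -2.45 -0.04] then turn -0.008
```

View pics/t2c.png

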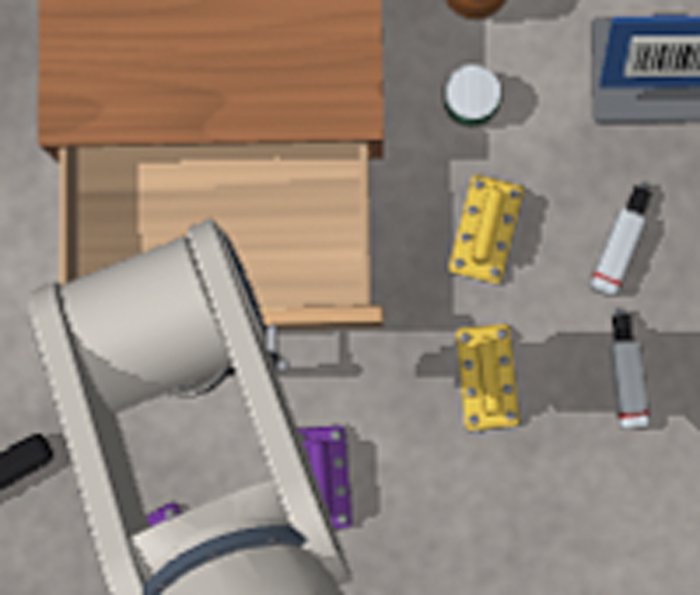

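The drawer is open, the floor is clear, and the gear hasn't moved. Next is the far cleat.

>>> {"api": "drive_tool", "payload": {"deltas": [[-2.36,-2.45,0,0],[-2.36,-2.45,0,0],[-2.36,-2.45,0,0],[-2.36,-2.45,0,0],[-2.36,-2.45,0,0],[-2.36,-2.45,0,0],[-2.36,-2.45,0,0],[-2.36,-2.45,0,0],[0,0,0,0],[0,0,0,0]], "jaw": 0.4}}

```text
clock: 8.3
eef_pos: [573.9, -56.4, 226.2]
tcp_rot: [3.142, -0.0, 2.872]
contact_force: [-0.6, 0.5, -0.2]
opening: 0.599
```

```bash
python3 - <<'E'
from h import *
c,p,d=shot("wrist","w2"); go(573,-55,60,2.885)
E
```

```text
at [573.2 -55.3 226.1] 2.874 shift cm [ 0.02  0.02 16.61] n 5 row [0.   0.   3.32] then turn -0.011
```

View pics/w2.png

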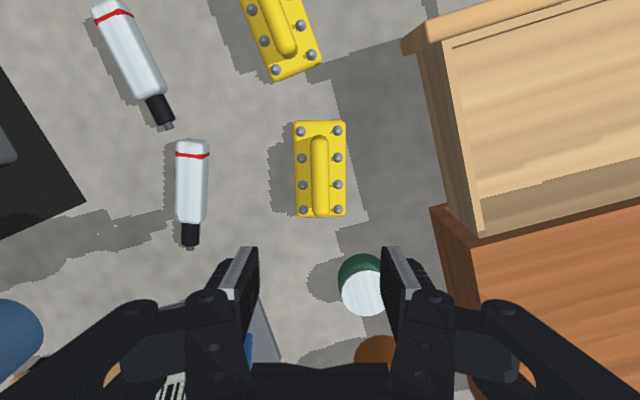

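```bash
cat >> h.py <<'E'
def spine(c,p,d,uv,half=60):
    u0,v0=uv; P=[]
    for v in range(max(0,v0-half),min(400,v0+half)):
        for u in range(max(0,u0-half),min(640,u0+half)):
            b=p[v,u].astype(int)
            if d[v,u]>0 and b[2]>140 and b[1]>110 and b[0]<90:
                X=atd(c,u,v,d[v,u])
                if X[2]>44: P.append(X)
    P=np.array(P); m=P.mean(0); w,V=np.linalg.eigh(np.cov(P[:,:2].T)); a=V[:,1]
    e=(P[:,:2]-m[:2])@a; mid=m[:2]+a*(e.max()+e.min())/2
    print("spine",len(P),mid.round(1),"len",np.ptp(e).round(1),"yaw",np.arctan2(a[1],a[0]).round(3))
E
python3 - <<'E'
from h import *
c,p,d=load("w2"); print(atz(c,321,137,50),atz(c,319,213,50)); spine(c,p,d,(320,170)); go(573,-55,60,2.885)
E
```

```text
[537.54448376 -44.27886134  50.        ] [600.86583374 -63.51407413  50.        ]
spine 1305 [571.9 -54.2] len 69.1 yaw 2.895
at [573.2 -55.3 226.1] 2.874 shift cm [ 0.02  0.02 16.61] n 5 row [0.   0.   3.32] then turn -0.011
```

>>> {"api": "drive_tool", "payload": {"deltas": [[0.15,0.05,3.3,-0.02],[0,0,3.3,0],[0,0,3.3,0],[0,0,3.3,0],[0,0,3,0],[0,0,2.2,0],[0,0,0,0]]}}

```text
clock: 8.93
eef_pos: [568.4, -52.4, 38.4]
tcp_rot: [-3.141, -0.007, 2.898]
contact_force: [-0.4, -0.1, 0.1]
opening: 0.596
```

>>> {"api": "drive_tool", "payload": {"deltas": [[0,0,0,0],[0,0,0,0],[0,0,0,0],[0,0,0,0],[0,0,0,0],[0,0,0,0],[0,0,-2,0],[0,0,-3,0],[0,0,-3,0],[0,0,-3,0],[0,0,-1,0]], "jaw": 1, "force": 50}}

```text
clock: 9.85
eef_pos: [574.3, -54.2, 167.5]
tcp_rot: [3.141, 0.007, 2.898]
contact_force: [0.3, -0.5, -0.6]
opening: 0.177
```

```bash
python3 - <<'E'
from h import *
go(560,101,160,3.167)
E
```

```text
at [574.3 -54.2 167.5] 2.898 shift cm [ 5.12 14.72  0.75] n 5 row [1.02 2.94 0.15] then turn -0.269
```

>>> {"api": "drive_tool", "payload": {"deltas": [[1.02,2.94,0,0],[1.02,2.94,0,0],[1.02,2.94,0,0],[1.02,2.94,0,0],[1.02,2.94,0,0],[0,0,0,-0.09],[0,0,0,-0.09],[0,0,0,-0.09],[0,0,3,0],[0,0,3,0],[0,0,0,0]]}}

```text
clock: 10.77
eef_pos: [554.4, 100.4, 97.9]
tcp_rot: [-3.141, -0.007, -3.115]
contact_force: [-2.5, -0.9, -1.6]
opening: 0.183
```

```bash
python3 - <<'E'
from h import *
go(560,101,65,3.167)
E
```

```text
at [554.4 100.4  97.9] -3.115 shift cm [-0.56  0.05  3.29] n 1 row [-0.56  0.05  3.29] then turn 0.002
```

>>> {"api": "drive_tool", "payload": {"deltas": [[0,0,1.6,0],[0,0,1.6,0],[0,0,0,0],[0,0,0,0],[0,0,0,0]]}}

```text
clock: 11.18
eef_pos: [558.5, 101.1, 71.6]
tcp_rot: [3.141, 0.001, -3.115]
contact_force: [0.1, -0.3, -1.4]
opening: 0.175
```

>>> {"api": "drive_tool", "payload": {"deltas": [[0,0,0,0],[0,0,0,0],[0,0,0,0],[0,0,-2,0],[0,0,-3,0],[0,0,-3,0],[0,0,-3,0],[0,0,-3,0],[0,0,0,0],[0,0,0,0]], "jaw": 0.6}}

```text
clock: 12.02
eef_pos: [559.1, 101.2, 212.6]
tcp_rot: [3.141, 0.005, -3.114]
contact_force: [-0.1, 0.3, 0.2]
opening: 0.401
```

```bash
python3 - <<'E'
from h import *
go(433,-56,200,3.14+0.09)
E
```

```text
at [559.1 101.2 212.6] -3.114 shift cm [ 13.03 -15.37   1.26] n 6 row [ 2.17 -2.56  0.21] then turn -0.061
```

>>> {"api": "drive_tool", "payload": {"deltas": [[2.17,-2.56,0,0],[2.17,-2.56,0,0],[2.17,-2.56,0,0],[2.17,-2.56,0,0],[2.17,-2.56,0,0],[2.17,-2.56,0,0],[0,0,0,-0.06],[0,0,0,0],[0,0,0,0]], "jaw": 0.4}}

```text
clock: 12.77
eef_pos: [431.7, -56.2, 209.7]
tcp_rot: [3.141, -0.001, -3.057]
contact_force: [-0.2, -0.2, -0.6]
opening: 0.601
```

```bash
python3 - <<'E'
from h import *
c,p,d=shot("wrist","w3"); p=p[:,:,::-1]
uv=proj(c,[433,-56,50])[0]; print(uv); spine(c,p,d,tuple(uv.astype(int)),75); go(433,-56,42,3.23)
E
```

```text
[318.42312818 187.91773997]
spine 1420 [433.1 -54.5] len 67.7 yaw -3.039
at [432.1 -55.8 209.8] -3.056 shift cm [-0.09 -0.03 16.78] n 5 row [-0.02 -0.01  3.36] then turn -0.003
```

>>> {"api": "drive_tool", "payload": {"deltas": [[-0.2,0.1,3.3,-0.02],[0,0,3.3,0],[0,0,3.3,0],[0,0,3.1,0],[0,0,2.6,0],[0,0,1.2,0],[0,0,0,0],[0,0,0,0]]}}

```text
clock: 13.48
eef_pos: [433.7, -54.2, 41.6]
tcp_rot: [3.141, -0.002, -3.034]
contact_force: [0.4, 0.4, 0.6]
opening: 0.601
```

>>> {"api": "drive_tool", "payload": {"deltas": [[0,0,0,0],[0,0,0,0],[0,0,0,0],[0,0,0,0],[0,0,0,0],[0,0,0,0],[0,0,-2,0],[0,0,-3,0],[0,0,-3,0],[0,0,-3,0],[0,0,-3,0],[0,0,0,0]], "jaw": 1, "force": 50}}

```text
clock: 14.48
eef_pos: [436.7, -55.4, 187.6]
tcp_rot: [-3.14, 0.008, -3.035]
contact_force: [1.3, -0.0, -0.2]
opening: 0.175
```

```bash
python3 - <<'E'
from h import *
go(560,280,180,3.167)
E
```

```text
at [436.7 -55.4 187.6] -3.035 shift cm [-15.84  32.03   0.76] n 11 row [-1.44  2.91  0.07] then turn 0.082
```

>>> {"api": "drive_tool", "payload": {"deltas": [[-1.44,2.91,0,0],[-1.44,2.91,0,0],[-1.44,2.91,0,0],[-1.44,2.91,0,0],[-1.44,2.91,0,0],[-1.44,2.91,0,0],[-1.44,2.91,0,0],[-1.44,2.91,0,0],[-1.44,2.91,0,0],[-1.44,2.91,0,0],[-1.44,2.91,0,0],[0,0,0,0.08]]}}

```text
clock: 15.48
eef_pos: [558.8, 285.3, 182.0]
tcp_rot: [3.139, 0.002, -3.111]
contact_force: [-0.9, 0.1, -1.0]
opening: 0.178
```

>>> {"api": "drive_tool", "payload": {"deltas": [[0,0,2.5,0],[0,0,2.5,0],[0,0,2.5,0],[0,0,2.5,0],[0,0,1.9,0],[0,0,0,0],[0,0,0,0],[0,0,0,0]]}}

```text
clock: 16.15
eef_pos: [556.7, 280.0, 62.8]
tcp_rot: [-3.141, -0.001, -3.115]
contact_force: [-0.0, 0.2, -1.2]
opening: 0.174
```

>>> {"api": "drive_tool", "payload": {"deltas": [[0,0,0,0],[0,0,0,0],[0,0,0,0],[0,0,-2,0],[0,0,-3,0],[0,0,-3,0],[0,0,-3,0],[0,0,-3,0],[0,0,0,0],[0,0,0,0]], "jaw": 0.6}}

```text
clock: 16.98
eef_pos: [558.1, 280.8, 205.5]
tcp_rot: [3.14, 0.004, -3.114]
contact_force: [0.1, 1.0, -0.8]
opening: 0.399
```

```bash
python3 - <<'E'
from h import *
shot("wrist","w4")
go(556,-182,200,3.1416-0.368)
E
```

```text
at [557.1 280.3 203.8] -3.114 shift cm [  1.37 -46.21   0.38] n 14 row [ 0.1  -3.3   0.03] then turn 0.395
```

View pics/w4.png

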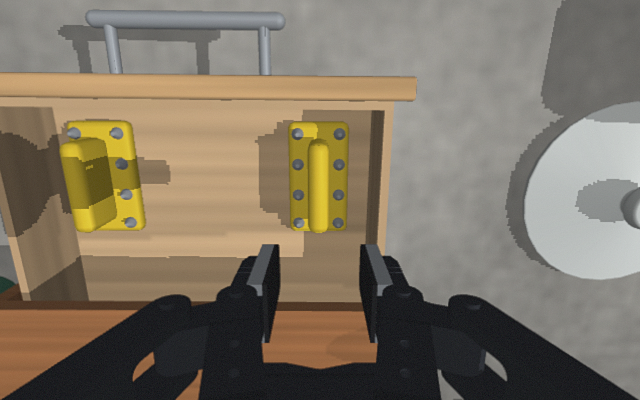

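Both cleats are lying flat in the drawer. On to the far pole tip.

>>> {"api": "drive_tool", "payload": {"deltas": [[0.1,-3.3,0,0],[0.1,-3.3,0,0],[0.1,-3.3,0,0],[0.1,-3.3,0,0],[0.1,-3.3,0,0],[0.1,-3.3,0,0],[0.1,-3.3,0,0],[0.1,-3.3,0,0],[0.1,-3.3,0,0],[0.1,-3.3,0,0],[0.1,-3.3,0,0],[0.1,-3.3,0,0]], "jaw": 0.35}}

```text
clock: 18.03
eef_pos: [554.5, -117.3, 201.5]
tcp_rot: [3.141, -0.003, -3.114]
contact_force: [0.2, -0.5, 0.1]
opening: 0.651
```

>>> {"api": "drive_tool", "payload": {"deltas": [[0.1,-3.3,0,0],[0.1,-3.3,0,0],[0,0,0,0.1],[0,0,0,0.1],[0,0,0,0.1],[0,0,0,0.095],[0,0,0,0],[0,0,0,0]]}}

```text
clock: 18.7
eef_pos: [554.9, -181.7, 201.9]
tcp_rot: [-3.141, -0.002, 2.777]
contact_force: [0.5, -0.4, 0.9]
opening: 0.653
```

```bash
cat >> h.py <<'E'
def tip(c,p,d,X0,half=70):
    u0,v0=proj(c,X0)[0].astype(int); m=np.zeros((400,640),np.uint8)
    for v in range(max(0,v0-half),min(400,v0+half)):
        for u in range(max(0,u0-half),min(640,u0+half)):
            if d[v,u]>0:
                X=atd(c,u,v,d[v,u])
                if 10<X[2]<35 and np.hypot(*(X[:2]-X0[:2]))<85: m[v,u]=1
    n,l,st,ce=cv2.connectedComponentsWithStats(m); k=l[tuple(map(int,np.argwhere(m)[np.argmin(((np.argwhere(m)-[v0,u0])**2).sum(1))]))]
    P=np.array([atd(c,u,v,d[v,u]) for v,u in np.argwhere(l==k)]); T=P[P[:,2]>22]
    mm=T.mean(0); w,V=np.linalg.eigh(np.cov(T[:,:2].T)); a=V[:,1]; e=(T[:,:2]-mm[:2])@a
    print("sleeve",len(P),len(T),(mm[:2]+a*(e.max()+e.min())/2).round(1),"len",np.ptp(e).round(1),"wid",np.ptp((T[:,:2]-mm[:2])@V[:,0]).round(1),"yaw",np.arctan2(a[1],a[0]).round(3))
E
python3 - <<'E'
from h import *
c,p,d=shot("wrist","w5"); tip(c,p,d,np.array([552,-179,26.])); go(552,-179,22,2.773)
E
```

```text
sleeve 3229 2570 [ 559.5 -180.7] len 102.7 wid 25.5 yaw 2.75
at [ 555.  -181.7  202.2] 2.777 shift cm [ 0.38  0.14 18.02] n 6 row [0.06 0.02 3.  ] then turn 0.004
```

>>> {"api": "drive_tool", "payload": {"deltas": [[0.42,0.27,3,0.027],[0,0,3.2,0],[0,0,3.2,0],[0,0,3.2,0],[0,0,3,0],[0,0,1.7,0],[0,0,0.8,0],[0,0,0,0],[0,0,0,0]]}}

```text
clock: 19.5
eef_pos: [552.9, -177.9, 22.5]
tcp_rot: [-3.142, -0.0, 2.748]
contact_force: [0.2, -0.0, -0.4]
opening: 0.648
```

>>> {"api": "drive_tool", "payload": {"deltas": [[0,0,0,0],[0,0,0,0],[0,0,0,0],[0,0,0,0],[0,0,0,0],[0,0,0,0],[0,0,-2,0],[0,0,-3,0],[0,0,-3,0],[0,0,-3,0],[0,0,-3,0],[0,0,0,0]], "jaw": 1, "force": 50}}

```text
clock: 20.5
eef_pos: [556.0, -179.0, 169.0]
tcp_rot: [3.141, 0.01, 2.747]
contact_force: [0.4, -0.9, -0.0]
opening: 0.293
```

```bash
python3 - <<'E'
from h import *
go(553,167,170,3.167)
E
```

```text
at [ 556. -179.  169.] 2.747 shift cm [13.58 31.82 -0.1 ] n 10 row [ 1.36  3.18 -0.01] then turn -0.42
```

>>> {"api": "drive_tool", "payload": {"deltas": [[1.36,3.18,0,0],[1.36,3.18,0,0],[1.36,3.18,0,0],[1.36,3.18,0,0],[1.36,3.18,0,0],[1.36,3.18,0,0],[1.36,3.18,0,0],[1.36,3.18,0,0],[1.36,3.18,0,0],[1.36,3.18,0,0],[0,0,0,-0.11],[0,0,0,-0.11]]}}

```text
clock: 21.5
eef_pos: [549.1, 170.1, 162.3]
tcp_rot: [3.141, 0.0, 2.975]
contact_force: [0.1, -0.5, -1.3]
opening: 0.291
```

>>> {"api": "drive_tool", "payload": {"deltas": [[0,0,0,-0.1],[0,0,0,-0.1],[0,0,2.5,0],[0,0,2.5,0],[0,0,2.5,0],[0,0,2.5,0],[0,0,1.5,0],[0,0,0.6,0],[0,0,0,0],[0,0,0,0]]}}

```text
clock: 22.33
eef_pos: [552.1, 167.9, 43.6]
tcp_rot: [3.141, 0.005, -3.116]
contact_force: [1.0, -4.2, 19.3]
opening: 0.289
```

>>> {"api": "drive_tool", "payload": {"deltas": [[0,0,0,0],[0,0,0,0],[0,0,0,0],[0,0,-2,0],[0,0,-3,0],[0,0,-3,0],[0,0,-3,0],[0,0,-3,0],[0,0,-1,0],[0,0,0,0],[0,0,0,0]], "jaw": 0.55}}

```text
clock: 23.25
eef_pos: [549.2, 167.9, 190.8]
tcp_rot: [3.142, 0.0, -3.116]
contact_force: [0.1, -0.3, -0.3]
opening: 0.45
```

```bash
python3 - <<'E'
from h import *
shot("wrist","w6")
go(430,-184,200,3.1416+0.09)
E
```

```text
at [548.6 167.7 189.8] -3.116 shift cm [ 12.74 -34.86  -1.02] n 11 row [ 1.16 -3.17 -0.09] then turn -0.065
```

>>> {"api": "drive_tool", "payload": {"deltas": [[1.16,-3.17,-0.1,0],[1.16,-3.17,-0.1,0],[1.16,-3.17,-0.1,0],[1.16,-3.17,-0.1,0],[1.16,-3.17,-0.1,0],[1.16,-3.17,-0.1,0],[1.16,-3.17,-0.1,0],[1.16,-3.17,-0.1,0],[1.16,-3.17,-0.1,0],[1.16,-3.17,-0.1,0],[1.16,-3.17,-0.1,0],[0,0,0,-0.065]], "jaw": 0.35}}

```text
clock: 24.3
eef_pos: [428.1, -187.6, 200.5]
tcp_rot: [3.142, -0.003, -3.055]
contact_force: [0.3, 0.8, -0.3]
opening: 0.651
```

>>> {"api": "drive_tool", "payload": {"deltas": [[0,0,0,0],[0,0,0,0]]}}

```text
clock: 24.47
eef_pos: [429.7, -183.6, 200.7]
tcp_rot: [3.14, -0.003, -3.054]
contact_force: [0.1, -0.3, 0.1]
opening: 0.649
```

```bash
python3 - <<'E'
from h import *
c,p,d=shot("wrist","w7"); tip(c,p,d,np.array([430,-184,26.])); go(430,-184,22,3.23)
c,p,d=load("w6"); tip  # drawer check: heights
E
```

```text
sleeve 3206 2553 [ 437.6 -184.3] len 102.1 wid 25.5 yaw -3.032
at [ 430.1 -183.2  201. ] -3.053 shift cm [ 0.02 -0.08 17.9 ] n 6 row [ 0.   -0.01  2.98] then turn 0.0
```

View pics/w7.png

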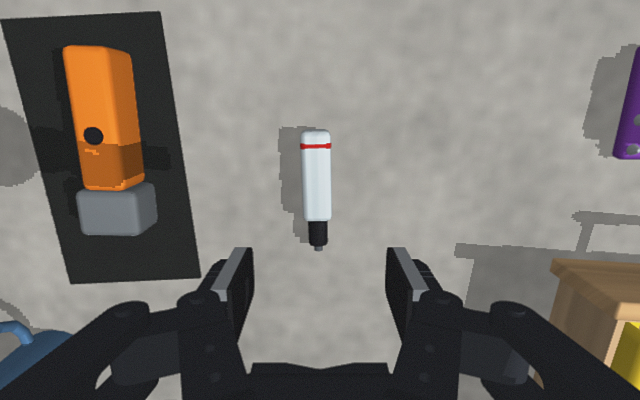

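>>> {"api": "drive_tool", "payload": {"deltas": [[0.1,-0.17,3,-0.02],[0,0,3.2,0],[0,0,3.2,0],[0,0,3.2,0],[0,0,2.9,0],[0,0,1.6,0],[0,0,0.8,0],[0,0,0,0],[0,0,0,0]]}}

```text
clock: 25.27
eef_pos: [430.1, -185.0, 23.3]
tcp_rot: [3.141, -0.001, -3.031]
contact_force: [-0.6, -0.0, 0.1]
opening: 0.647
```

>>> {"api": "drive_tool", "payload": {"deltas": [[0,0,0,0],[0,0,0,0],[0,0,0,0],[0,0,0,0],[0,0,0,0],[0,0,0,0],[0,0,-2,0],[0,0,-3,0],[0,0,-3,0],[0,0,-3,0],[0,0,-3,0],[0,0,0,0]], "jaw": 1, "force": 50}}

```text
clock: 26.27
eef_pos: [432.8, -187.0, 169.2]
tcp_rot: [-3.137, 0.008, -3.032]
contact_force: [1.8, -0.5, -1.2]
opening: 0.29
```

```bash
python3 - <<'E'
from h import *
go(553,220,170,3.167)
E
```

```text
at [ 432.8 -187.   169.2] -3.032 shift cm [-16.41  39.13  -0.08] n 13 row [-1.26  3.01 -0.01] then turn 0.084
```

>>> {"api": "drive_tool", "payload": {"deltas": [[-1.37,3.25,0,0],[-1.37,3.25,0,0],[-1.37,3.25,0,0],[-1.37,3.25,0,0],[-1.37,3.25,0,0],[-1.37,3.25,0,0],[-1.37,3.25,0,0],[-1.37,3.25,0,0],[-1.37,3.25,0,0],[-1.37,3.25,0,0],[-1.37,3.25,0,0],[-1.37,3.25,0,0]]}}

```text
clock: 27.27
eef_pos: [550.3, 221.8, 163.4]
tcp_rot: [3.142, 0.0, -3.031]
contact_force: [0.2, -0.4, -1.1]
opening: 0.292
```

>>> {"api": "drive_tool", "payload": {"deltas": [[0,0,0,0.084],[0,0,0,0],[0,0,0,0]]}}

```text
clock: 27.52
eef_pos: [549.7, 219.9, 163.0]
tcp_rot: [-3.141, -0.001, -3.113]
contact_force: [-0.7, -1.0, -1.8]
opening: 0.291
```

```bash
python3 - <<'E'
from h import *
go(553,218,48,3.167)
E
```

```text
at [549.7 219.9 163. ] -3.113 shift cm [-0.32 -0.2  11.5 ] n 4 row [-0.08 -0.05  2.88] then turn 0.003
```

>>> {"api": "drive_tool", "payload": {"deltas": [[-0.3,-0.2,2.5,0],[0,0,2.7,0],[0,0,2.7,0],[0,0,2.3,0],[0,0,1.2,0],[0,0,0,0],[0,0,0,0]]}}

```text
clock: 28.1
eef_pos: [553.3, 217.2, 49.2]
tcp_rot: [-3.141, -0.001, -3.115]
contact_force: [-0.3, -0.5, -0.9]
opening: 0.291
```

>>> {"api": "drive_tool", "payload": {"deltas": [[0,0,0,0],[0,0,0,0],[0,0,0,0],[0,0,-2,0],[0,0,-3,0],[0,0,-3,0],[0,0,-3,0],[0,0,-3,0],[0,0,-1,0],[0,0,0,0],[0,0,0,0]], "jaw": 0.6}}

```text
clock: 29.02
eef_pos: [553.4, 218.1, 199.4]
tcp_rot: [3.141, 0.001, -3.115]
contact_force: [-0.5, -0.7, -1.4]
opening: 0.398
```

```bash
python3 - <<'E'
from h import *
shot("wrist","w8"); go(400,188,200,1.571)
E
```

```text
at [552.7 217.9 198.3] -3.115 shift cm [15.34 -2.59 -0.17] n 5 row [ 3.07 -0.52 -0.03] then turn 1.597
```

View pics/w8.png

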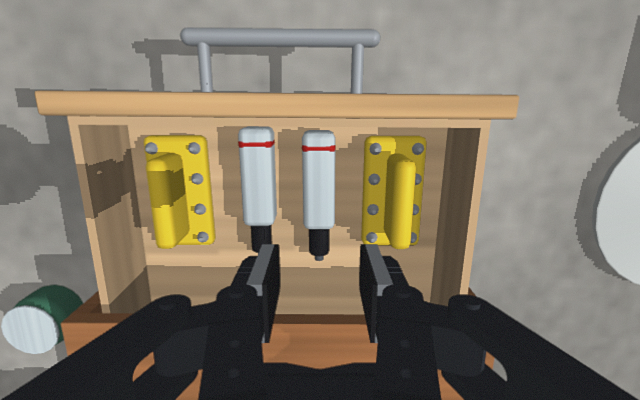

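All four items lie flat in the drawer. Before pushing it home, I'll check where the purple look-alike is.

```bash
python3 - <<'E'
from h import *
c,p,d=load("t2"); print([atz(c,220+u/3.5,120+v/3.5,14).round() for u,v in((345,427),(350,526),(300,428))])
c,p,d=load("w8"); print("bar",atz(c,185,36,68),atz(c,376,38,68)); go(402,188,198,3.167)
E
```

```text
[array([386.,  74.,  14.]), array([296.,  69.,  14.]), array([385., 116.,  14.])]
bar [447.85323119 128.16965924  68.        ] [445.65773255 253.25630989  68.        ]
at [552.7 217.9 198.3] -3.115 shift cm [15.14 -2.59  0.03] n 5 row [ 3.03 -0.52  0.01] then turn 0.001
```

>>> {"api": "drive_tool", "payload": {"deltas": [[2.9,-0.56,0,0],[2.9,-0.56,0,0],[2.9,-0.56,0,0],[2.9,-0.56,0,0],[2.7,-0.56,0,0],[0,0,0,0],[0,0,3,0],[0,0,3,0],[0,0,3,0],[0,0,2.5,0],[0,0,2,0],[0,0,0,0]], "jaw": 1}}

```text
clock: 30.07
eef_pos: [408.2, 185.0, 59.9]
tcp_rot: [-3.138, -0.008, -3.115]
contact_force: [-1.7, -1.2, -0.3]
opening: 0.001
```

>>> {"api": "drive_tool", "payload": {"deltas": [[-1,0,0,0],[-1.2,0,0,0],[-1.4,0,0,0],[-1.4,0,0,0],[-1.4,0,0,0],[-1.4,0,0,0],[-1.4,0,0,0],[-1.4,0,0,0],[-1.4,0,0,0],[-1.4,0,0,0],[-1,0,0,0],[0,0,0,0]]}}

```text
clock: 31.07
eef_pos: [559.0, 190.6, 65.9]
tcp_rot: [3.14, 0.005, -3.116]
contact_force: [-0.7, 0.4, -0.7]
opening: 0.001
```

>>> {"api": "drive_tool", "payload": {"deltas": [[-0.6,0,0,0],[-0.6,0,0,0],[-0.5,0,0,0],[-0.4,0,0,0],[0,0,0,0],[0,0,0,0]]}}

```text
clock: 31.57
eef_pos: [571.3, 190.2, 63.5]
tcp_rot: [-3.14, -0.01, -3.116]
contact_force: [-17.7, 2.1, 11.0]
opening: 0.004
```

>>> {"api": "drive_tool", "payload": {"deltas": [[-0.2,0,0,0],[-0.2,0,0,0],[0,0,0,0],[0,0,0,0]]}}

```text
clock: 31.9
eef_pos: [571.5, 190.1, 63.4]
tcp_rot: [-3.139, -0.017, -3.116]
contact_force: [-32.0, 1.4, 23.0]
opening: 0.001
```

>>> {"api": "drive_tool", "payload": {"deltas": [[0.4,0,0,0],[1.5,0,0,0],[3,0,0,0],[3,0,0,0],[0,0,-3,0],[0,0,-3,0],[0,0,-3,0],[0,0,-3,0],[0,0,-3,0],[0,0,0,0],[0,0,0,0]]}}

```text
clock: 32.82
eef_pos: [502.4, 189.3, 216.3]
tcp_rot: [3.14, 0.004, -3.115]
contact_force: [0.0, -0.7, -0.5]
opening: -0.003
```

```bash
python3 - <<'E'
from h import *
c,p,d=shot("wrist","w9")
cv2.imwrite("pics/w9.png",p[:,:,::-1])
for u in(250,320,420):print([atd(c,u,v,d[v,u])[[0,2]].round().tolist() for v in range(150,330,6) if d[v,u]>0])
E
```

```text
[[483.0, 0.0], [489.0, -2.0], [495.0, -1.0], [501.0, 0.0], [506.0, 0.0], [513.0, -1.0], [519.0, -0.0], [525.0, -0.0], [531.0, -0.0], [537.0, 0.0], [543.0, 0.0], [550.0, -1.0], [556.0, -1.0], [562.0, -0.0], [569.0, -0.0], [575.0, -1.0], [582.0, -0.0], [588.0, -0.0], [595.0, -1.0], [602.0, -1.0], [609.0, -1.0], [616.0, -1.0], [583.0, 71.0], [588.0, 72.0], [623.0, 23.0], [491.0, 248.0], [491.0, 250.0], [493.0, 250.0], [495.0, 250.0], [496.0, 252.0]]
[[482.0, -1.0], [487.0, -0.0], [493.0, 1.0], [499.0, -0.0], [505.0, -0.0], [511.0, -1.0], [517.0, -0.0], [523.0, -0.0], [529.0, -0.0], [535.0, -0.0], [541.0, -1.0], [548.0, -0.0], [554.0, 0.0], [561.0, -1.0], [567.0, -0.0], [574.0, -1.0], [491.0, 206.0], [491.0, 212.0], [491.0, 218.0], [491.0, 223.0], [491.0, 228.0], [491.0, 232.0], [491.0, 236.0], [493.0, 236.0], [495.0, 237.0], [497.0, 237.0], [500.0, 236.0], [502.0, 236.0], [504.0, 236.0], [506.0, 237.0]]
[[479.0, 1.0], [485.0, 0.0], [491.0, -2.0], [497.0, -1.0], [502.0, -0.0], [508.0, 0.0], [514.0, -1.0], [520.0, -0.0], [527.0, -1.0], [533.0, -1.0], [539.0, -0.0], [545.0, -0.0], [551.0, 0.0], [558.0, 0.0], [571.0, -0.0], [577.0, 1.0], [583.0, 1.0], [591.0, -1.0], [597.0, 0.0], [604.0, 0.0], [611.0, 1.0], [618.0, 1.0], [626.0, -1.0], [620.0, 20.0], [490.0, 248.0], [489.0, 251.0], [489.0, 254.0], [488.0, 258.0], [489.0, 259.0]]
```

View pics/w9.png

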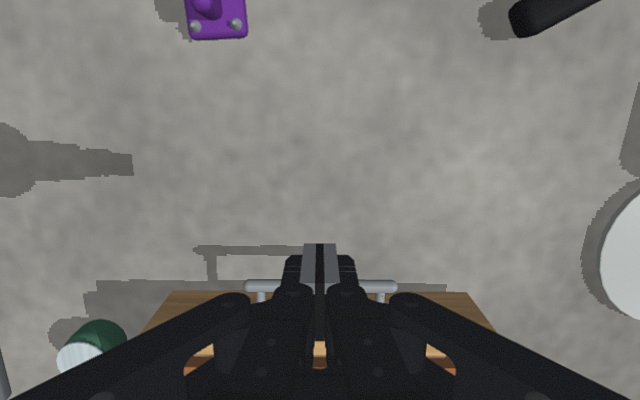

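The bar is at x≈587 and the panel front at ≈622. With the 15 mm panel, that meets the box edge at 637, and it stopped dead at 32 N against 1 N of friction. The drawer is home, so I'll go to the scanner.

```bash
python3 - <<'E'
from h import *
c,p,d=shot("top","t3")
for y in(60,80,100): # gap check right side
    print(y,[ (atd(c,int(round(u)),int(round(v)),d[int(round(v)),int(round(u))]).round()[[0,2]]).tolist() for u,v in [proj(c,[x,y,95])[0] for x in range(608,656,4)]])
go(408,-354,210,3.19)
E
```

```text
60 [[624.0, -4.0], [625.0, 12.0], [624.0, 39.0], [625.0, 71.0], [625.0, 93.0], [627.0, 95.0], [631.0, 91.0], [636.0, 99.0], [640.0, 93.0], [640.0, 112.0], [648.0, 103.0], [651.0, 105.0]]
80 [[624.0, -5.0], [623.0, 21.0], [623.0, 42.0], [623.0, 83.0], [624.0, 94.0], [627.0, 95.0], [630.0, 100.0], [636.0, 100.0], [638.0, 107.0], [641.0, 105.0], [647.0, 108.0], [649.0, 113.0]]
100 [[623.0, 6.0], [624.0, 20.0], [623.0, 43.0], [623.0, 82.0], [624.0, 99.0], [627.0, 95.0], [631.0, 95.0], [637.0, 93.0], [637.0, 110.0], [641.0, 108.0], [647.0, 107.0], [651.0, 107.0]]
at [500.8 188.7 213.7] -3.115 shift cm [ 10.7  -54.     0.37] n 16 row [ 0.67 -3.38  0.02] then turn -0.022
```

>>> {"api": "drive_tool", "payload": {"deltas": [[0.67,-3.38,0,0],[0.67,-3.38,0,0],[0.67,-3.38,0,0],[0.67,-3.38,0,0],[0.67,-3.38,0,0],[0.67,-3.38,0,0],[0.67,-3.38,0,0],[0.67,-3.38,0,0],[0.67,-3.38,0,0],[0.67,-3.38,0,0],[0.67,-3.38,0,0],[0.67,-3.38,0,0]], "jaw": 0.2}}

```text
clock: 33.92
eef_pos: [430.0, -220.0, 212.8]
tcp_rot: [3.14, -0.002, -3.115]
contact_force: [0.2, -0.5, 0.2]
opening: 0.802
```

>>> {"api": "drive_tool", "payload": {"deltas": [[0.67,-3.38,0,0],[0.67,-3.38,0,0],[0.67,-3.38,0,0],[0.67,-3.38,0,0],[0,0,0,-0.022],[0,0,0,0],[0,0,0,0]]}}

```text
clock: 34.5
eef_pos: [407.4, -353.9, 212.8]
tcp_rot: [3.139, -0.002, -3.095]
contact_force: [-0.3, 0.7, -0.3]
opening: 0.804
```

```bash
cat >> h.py <<'E'
def scan(c,p,d,zmin=38,zmax=54,ctr=None,rad=130):
    # p in BGR
    hsv=cv2.cvtColor(p,cv2.COLOR_BGR2HSV); o=((hsv[...,0]>5)&(hsv[...,0]<22)&(hsv[...,1]>150)&(d>0))
    P=np.array([atd(c,u,v,d[v,u]) for v,u in np.argwhere(o)]); 
    k=(P[:,2]>zmin)&(P[:,2]<zmax)
    if ctr is not None: k&=np.hypot(*(P[:,:2]-np.array(ctr)).T)<rad
    P=P[k]; m=P.mean(0); w,V=np.linalg.eigh(np.cov(P[:,:2].T)); a=V[:,1]; a=a*np.sign(a[0]); e=(P[:,:2]-m[:2])@a
    s=(P[:,:2]-m[:2])@V[:,0]
    print("handle",len(P),"back",(m[:2]+a*e.min()).round(1),"front",(m[:2]+a*e.max()).round(1),"len",np.ptp(e).round(1),"wid",np.ptp(s).round(1),"yaw",np.arctan2(a[1],a[0]).round(3),"pitch(down+)",-np.arctan(np.polyfit(e,P[:,2],1)[0]).round(3),"z",m[2].round(1))
E
python3 - <<'E'
from h import *
shot("wrist","w10"); c,p,d=load("w10"); scan(c,p,d,ctr=(408,-354)); go(408,-354,27,3.19)
E
```

```text
handle 4972 back [ 338.9 -362.5] front [ 447.2 -355.4] len 108.6 wid 34.1 yaw 0.066 pitch(down+) -0.001 z 44.9
at [ 407.6 -353.5  213.1] -3.094 shift cm [-0.03 -0.05 18.61] n 6 row [-0.01 -0.01  3.1 ] then turn -0.001
```

View pics/w10.png

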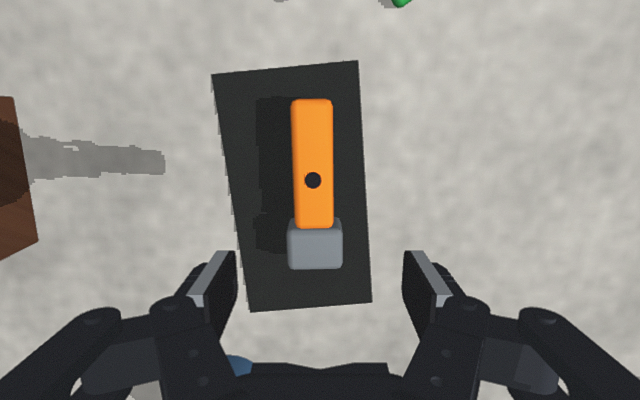

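The scanner is on the mat with its back end at pixel (312,100) and its head at (315,245). I'll grip it about 10 mm behind its middle.

>>> {"api": "drive_tool", "payload": {"deltas": [[0.37,-0.48,3,-0.02],[0,0,3.2,0],[0,0,3.2,0],[0,0,3.2,0],[0,0,3,0],[0,0,2,0],[0,0,1,0],[0,0,0,0],[0,0,0,0]]}}

```text
clock: 35.3
eef_pos: [405.0, -359.0, 28.5]
tcp_rot: [3.141, -0.0, -3.073]
contact_force: [0.3, -0.0, 0.3]
opening: 0.798
```

>>> {"api": "drive_tool", "payload": {"deltas": [[0,0,0,0],[0,0,0,0],[0,0,0,0],[0,0,0,0],[0,0,0,0],[0,0,0,0],[0,0,-1,0],[0,0,-2,0],[0,0,-3,0],[0,0,-3,0],[0,0,-3,0],[0,0,-3,0]], "jaw": 1, "force": 25}}

```text
clock: 36.3
eef_pos: [404.2, -359.4, 180.4]
tcp_rot: [-3.142, -0.0, -3.074]
contact_force: [0.0, 0.0, -2.5]
opening: 0.396
```

>>> {"api": "drive_tool", "payload": {"deltas": [[0,0,-3,0],[0,0,-1.5,0],[0,0,0,0],[0,0,0,0]]}}

```text
clock: 36.63
eef_pos: [404.7, -359.7, 224.1]
tcp_rot: [-3.14, 0.001, -3.074]
contact_force: [-0.3, -0.1, -2.9]
opening: 0.395
```

```bash
python3 - <<'E'
from h import *
shot("wrist","w11"); c,p,d=load("w11"); scan(c,p,d,zmin=120,zmax=260,ctr=(404,-358)); go(575,85,190,0.025)
E
```

```text
handle 24167 back [ 338.  -363.8] front [ 447.3 -356.2] len 109.6 wid 37.3 yaw 0.07 pitch(down+) -0.01 z 239.3
at [ 404.1 -359.2  222.8] -3.073 shift cm [-20.07  43.15   3.28] n 14 row [-1.43  3.08  0.23] then turn -3.098
```

>>> {"api": "drive_tool", "payload": {"deltas": [[0,0,0,0.118],[0,0,0,0.118],[0,0,0,0.118],[0,0,0,0.118],[0,0,0,0.118],[0,0,0,0.118],[0,0,0,0.118],[0,0,0,0.118],[0,0,0,0.118],[0,0,0,0.118],[0,0,0,0.118],[0,0,0,0.118]]}}

```text
clock: 37.68
eef_pos: [403.7, -358.8, 221.0]
tcp_rot: [-3.139, -0.003, 1.788]
contact_force: [-0.7, 0.0, -1.8]
opening: 0.395
```

>>> {"api": "drive_tool", "payload": {"deltas": [[0,0,0,0.118],[0,0,0,0.118],[0,0,0,0.118],[0,0,0,0.118],[0,0,0,0.118],[0,0,0,0.118],[0,0,0,0.118],[0,0,0,0.118],[0,0,0,0.118],[0,0,0,0.118],[0,0,0,0.118],[0,0,0,0.118]]}}

```text
clock: 38.68
eef_pos: [403.7, -358.8, 221.1]
tcp_rot: [-3.138, 0.002, 0.372]
contact_force: [-0.3, -1.1, -2.3]
opening: 0.394
```

>>> {"api": "drive_tool", "payload": {"deltas": [[0,0,0,0.118],[0,0,0,0.118],[0,0,0,0.118],[0,0,0,0],[0,0,0,0]]}}

```text
clock: 39.1
eef_pos: [404.0, -359.0, 221.7]
tcp_rot: [-3.14, 0.002, 0.028]
contact_force: [-0.1, 0.3, -2.5]
opening: 0.396
```

```bash
python3 - <<'E'
from h import *
from rig import r
print(r.sense()['qpos'].round(2)); go(582,85,210,0.025)
E
```

```text
[-0.73  0.25  1.84 -0.    1.05  0.81]
at [ 404.  -359.   221.7] 0.028 shift cm [ 19.01 -43.9    1.17] n 14 row [ 1.36 -3.14  0.08] then turn 0.003
```

>>> {"api": "drive_tool", "payload": {"deltas": [[1.36,-3.14,0,0],[1.36,-3.14,0,0],[1.36,-3.14,0,0],[1.36,-3.14,0,0],[1.36,-3.14,0,0],[1.36,-3.14,0,0],[1.36,-3.14,0,0],[1.36,-3.14,0,0],[1.36,-3.14,0,0],[1.36,-3.14,0,0],[1.36,-3.14,0,0],[1.36,-3.14,0,0]]}}

```text
clock: 40.1
eef_pos: [558.8, 22.6, 222.5]
tcp_rot: [3.141, 0.001, 0.028]
contact_force: [0.6, -0.5, -2.0]
opening: 0.394
```

>>> {"api": "drive_tool", "payload": {"deltas": [[1.36,-3.14,0,0],[1.36,-3.14,0,0],[0,0,2.5,0],[0,0,2.5,0],[0,0,1.5,0],[0,0,1,0],[0,0,0,0],[0,0,0,0]], "force": 20}}

```text
clock: 40.77
eef_pos: [584.4, 84.2, 147.9]
tcp_rot: [3.141, 0.001, 0.025]
contact_force: [0.2, 0.0, -1.7]
opening: 0.399
```

Now I'll lower it in small steps onto the box's front edge.

>>> {"api": "drive_tool", "payload": {"deltas": [[0,0,0.6,0],[0,0,0.6,0],[0,0,0.5,0],[0,0,0.3,0],[0,0,0,0],[0,0,0,0]]}}

```text
clock: 41.27
eef_pos: [584.7, 84.4, 128.3]
tcp_rot: [-3.142, -0.0, 0.024]
contact_force: [-0.8, 0.7, -1.3]
opening: 0.396
```

>>> {"api": "drive_tool", "payload": {"deltas": [[0,0,0.2,0],[0,0,0.2,0],[0,0,0,0]]}}

```text
clock: 41.52
eef_pos: [584.0, 84.4, 124.3]
tcp_rot: [3.142, 0.001, 0.024]
contact_force: [-4.4, 0.1, 5.1]
opening: 0.39
```

>>> {"api": "drive_tool", "payload": {"deltas": [[0,0,0.2,0],[0,0,0.2,0],[0,0,0,0]]}}

```text
clock: 41.77
eef_pos: [583.5, 84.4, 120.2]
tcp_rot: [3.142, 0.002, 0.024]
contact_force: [-5.6, -0.1, 4.1]
opening: 0.393
```

It's pivoting at about 6 N. Continuing.

>>> {"api": "drive_tool", "payload": {"deltas": [[0,0,0.2,0],[0,0,0.2,0],[0,0,0.2,0],[0,0,0.2,0],[0,0,0.15,0],[0,0,0,0]]}}

```text
clock: 42.27
eef_pos: [582.8, 84.3, 110.4]
tcp_rot: [3.141, 0.004, 0.024]
contact_force: [-8.1, 0.2, 4.1]
opening: 0.393
```

```bash
python3 - <<'E'
from h import *
shot("wrist","w12"); c,p,d=load("w12"); scan(c,p,d,zmin=90,zmax=170,ctr=(584,85))
E
```

```text
handle 27029 back [539.2  83.9] front [650.6  86.5] len 111.4 wid 44.4 yaw 0.023 pitch(down+) -0.195 z 136.6
```

View pics/w12.png

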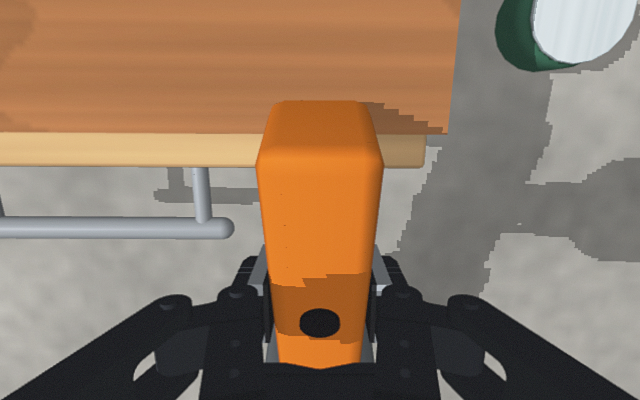

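```bash
cat >> h.py <<'E'
def pitch(c,d,u0,u1,v0,v1):
    P=np.array([atd(c,u,v,d[v,u]) for u in range(u0,u1,3) for v in range(v0,v1,3) if d[v,u]>0])
    A=np.c_[P[:,:2]-P[:,:2].mean(0),np.ones(len(P))]; k=np.ones(len(P),bool)
    for _ in range(4):
        s=np.linalg.lstsq(A[k],P[k,2],rcond=None)[0]; e=P[:,2]-A@s; k=abs(e)<2.5*e[k].std()
    print("plane slopes",np.arctan(s[:2]).round(3),"ctr",P.mean(0).round(1),"res",e[k].std().round(2),k.sum(),len(P)); return s
E
python3 - <<'E'
from h import *
c,p,d=load("w12"); pitch(c,d,285,355,180,300); pitch(c,d,290,350,110,158)
E
```

```text
plane slopes [0.356 0.007] ctr [612.1  85.5 140. ] res 0.44 934 952
plane slopes [-1.182 -0.049] ctr [642.6  86.5 137. ] res 1.08 314 319
```

Head-down pitch is 0.356 rad, which matches the plate. I'll lift, turn it back and aim.

>>> {"api": "drive_tool", "payload": {"deltas": [[0,0,0,0],[0,0,-0.5,0],[0,0,-1,0],[0,0,-2,0],[0,0,-3,0],[0,0,-3,0],[0,0,-2.5,0],[0,0,0,0],[0,0,0,-0.09],[0,0,0,-0.1],[0,0,0,-0.118],[0,0,0,-0.118]], "force": 40}}

```text
clock: 43.32
eef_pos: [584.7, 84.4, 230.9]
tcp_rot: [3.141, -0.001, 0.455]
contact_force: [0.5, -0.6, -2.6]
opening: 0.392
```

>>> {"api": "drive_tool", "payload": {"deltas": [[0,0,0,-0.118],[0,0,0,-0.118],[0,0,0,-0.118],[0,0,0,-0.118],[0,0,0,-0.118],[0,0,0,-0.118],[0,0,0,-0.118],[0,0,0,-0.118],[0,0,0,-0.118],[0,0,0,-0.118],[0,0,0,-0.118],[0,0,0,-0.118]]}}

```text
clock: 44.32
eef_pos: [584.7, 84.4, 230.8]
tcp_rot: [3.141, 0.0, 1.872]
contact_force: [-0.2, -0.3, -2.1]
opening: 0.39
```

>>> {"api": "drive_tool", "payload": {"deltas": [[0,0,0,-0.118],[0,0,0,-0.118],[0,0,0,-0.118],[0,0,0,-0.118],[0,0,0,-0.118],[0,0,0,-0.118],[0,0,0,-0.118],[0,0,0,-0.118],[0,0,0,-0.118],[0,0,0,-0.118],[0,0,0,-0.09],[0,0,0,0]]}}

```text
clock: 45.32
eef_pos: [584.7, 84.3, 230.8]
tcp_rot: [3.142, 0.0, 3.14]
contact_force: [0.0, 0.4, -1.3]
opening: 0.395
```

```bash
python3 - <<'E'
from h import *
go(520,-217,220,3.14)
E
```

```text
at [584.7  84.3 230.8] 3.14 shift cm [  6.42 -30.15   1.08] n 9 row [ 0.71 -3.35  0.12] then turn -0.0
```

>>> {"api": "drive_tool", "payload": {"deltas": [[0.71,-3.35,0,0],[0.71,-3.35,0,0],[0.71,-3.35,0,0],[0.71,-3.35,0,0],[0.71,-3.35,0,0],[0.71,-3.35,0,0],[0.71,-3.35,0,0],[0.71,-3.35,0,0],[0.71,-3.35,0,0],[0,0,0,0],[0,0,0,0]]}}

```text
clock: 46.23
eef_pos: [518.5, -218.4, 230.8]
tcp_rot: [-3.141, 0.0, 3.13]
contact_force: [-0.6, 0.9, -2.1]
opening: 0.387
```

```bash
python3 - <<'E'
from h import *
shot("wrist","w13"); c,p,d=load("w13"); 
s=pitch(c,d,295,345,100,220)
shot("scene","s2"); c2,p2,d2=load("s2"); cv2.imwrite("pics/s2c.png",cv2.resize(p2[130:270,160:360],(800,560),interpolation=cv2.INTER_CUBIC))
cv2.imwrite("pics/w13c.png",np.hstack([p[:,120:520], cv2.resize(p2[140:260,180:300],(400,400))]))
go(541,-217,177.5,3.14)
E
```

```text
plane slopes [ 0.66  -0.004] ctr [ 464.6 -217.4  260.7] res 6.1 676 676
at [ 518.9 -216.5  230.7] 3.133 shift cm [-2.21 -0.03  5.32] n 2 row [-1.1  -0.02  2.66] then turn -0.007
```

View pics/w13c.png

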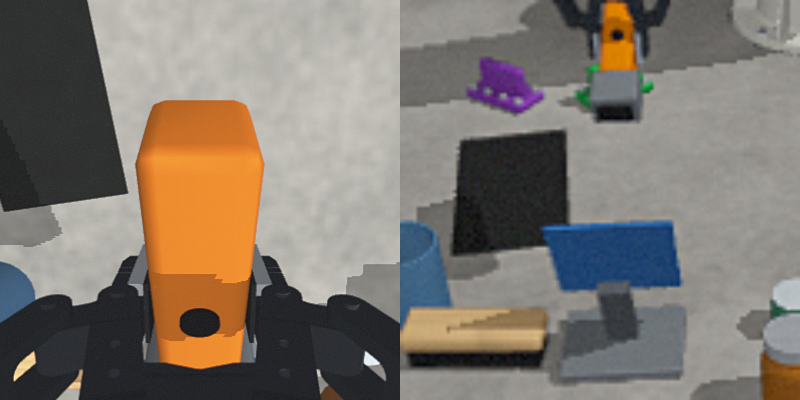

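```bash
python3 - <<'E'
from h import *
c,p,d=load("w13"); pitch(c,d,290,350,180,300)
c,p,d=load("top0"); o,r=ray(c,412.1,135.6); n=np.array([-0.932,-0.0042,0.362]); q=np.array([715.8,-213,122.8]); print(o+r*((q-o)@n)/(r@n))
E
```

```text
plane slopes [-0.358  0.005] ctr [ 488.7 -217.8  260.4] res 0.43 777 796
[ 712.68285623 -216.23137734  114.7371553 ]
```

>>> {"api": "drive_tool", "payload": {"deltas": [[-1.1,0,1.3,0],[-0.7,0,1.3,0],[-0.4,0,1.3,0],[0,0,0.9,0],[0,0,0.4,0],[0,0,0,0],[0,0,0,0],[0,0,0,0],[0,0,0,0],[0,0,0,0],[0,0,0,0],[0,0,0,0]]}}

```text
clock: 47.33
eef_pos: [541.0, -217.0, 179.1]
tcp_rot: [-3.141, 0.001, 3.136]
contact_force: [1.1, -0.0, -2.1]
opening: 0.392
```

>>> {"api": "drive_tool", "payload": {"deltas": [[0,0,0,0],[0,0,0,0],[0,0,0,0],[0,0,0,0],[0,0,0,0],[0,0,0,0],[0,0,0,0],[0,0,0,0],[0,0,0,0],[0,0,0,0],[0,0,0,0],[0,0,0,0]]}}

```text
clock: 48.33
eef_pos: [540.9, -216.9, 178.8]
tcp_rot: [-3.142, -0.0, 3.136]
contact_force: [-0.1, -0.1, -2.4]
opening: 0.394
```

```bash
python3 - <<'E'
from h import *
shot("wrist","w14"); c,p,d=load("w14"); pitch(c,d,290,350,180,300)
shot("top","t4"); c,p,d=load("t4"); cv2.imwrite("pics/t4c.png",cv2.resize(p[110:250,340:480],(560,560),interpolation=cv2.INTER_CUBIC))
go(541,-216,178,3.14)
E
```

```text
plane slopes [-0.359  0.005] ctr [ 511.2 -216.4  208.3] res 0.44 776 797
at [ 540.9 -216.9  178.8] 3.136 shift cm [-0.01  0.09  0.08] n 1 row [-0.01  0.09  0.08] then turn -0.004
```

View pics/t4c.png

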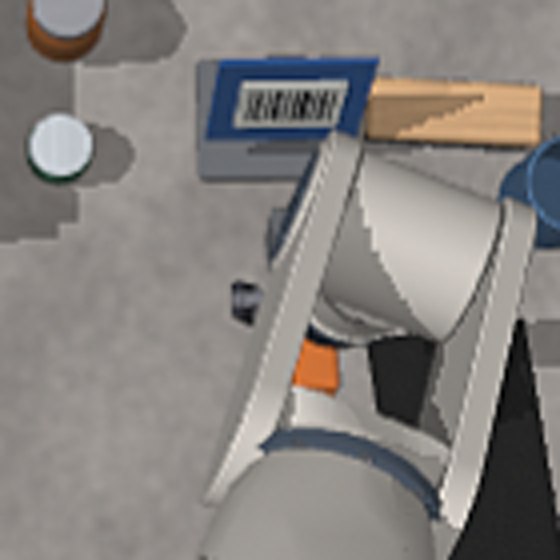

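The scanner was steady for over 1.6 s, and its computed spot is within a few mm of the label centre. Now I'll take it back to the mat.

```bash
python3 - <<'E'
from h import *
go(500,-216,200,3.14);go(423.6,-374.3,200,3.279)
E
```

```text
at [ 540.9 -216.9  178.8] 3.136 shift cm [ 4.09  0.06 -2.12] n 2 row [ 2.05  0.03 -1.06] then turn -0.004
at [ 540.9 -216.9  178.8] 3.136 shift cm [ 11.64 -15.81  -2.12] n 6 row [ 1.94 -2.64 -0.35] then turn -0.143
```

>>> {"api": "drive_tool", "payload": {"deltas": [[1,0,-0.5,0],[2,0,-0.8,0],[2,-1.6,-0.8,0],[2,-2.8,0,0],[2,-2.8,0,0],[1.6,-3,0,0],[1,-3,0,0],[0,-2.6,0,0],[0,0,0,-0.07],[0,0,0,-0.073],[0,0,0,0],[0,0,0,0]]}}

```text
clock: 49.43
eef_pos: [423.5, -374.1, 200.0]
tcp_rot: [3.141, -0.0, -3.007]
contact_force: [-0.9, -0.2, -2.0]
opening: 0.393
```

>>> {"api": "drive_tool", "payload": {"deltas": [[0,0,3,0],[0,0,3,0],[0,0,2.5,0],[0,0,1.5,0],[0,0,1,0],[0,0,0,0],[0,0,0,0]], "force": 20}}

```text
clock: 50.02
eef_pos: [424.2, -374.1, 90.1]
tcp_rot: [3.141, -0.0, -3.005]
contact_force: [-0.0, -0.1, -1.7]
opening: 0.39
```

```bash
python3 - <<'E'
from h import *
go(423.6,-374.3,60,3.279)
E
```

```text
at [ 424.2 -374.1   90.1] -3.005 shift cm [ 0.06 -0.02  3.01] n 1 row [ 0.06 -0.02  3.01] then turn -0.001
```

>>> {"api": "drive_tool", "payload": {"deltas": [[0,0,1.2,0],[0,0,1,0],[0,0,0.7,0],[0,0,0.4,0],[0,0,0.3,0],[0,0,0.3,0],[0,0,0,0]]}}

```text
clock: 50.6
eef_pos: [423.4, -374.3, 50.9]
tcp_rot: [3.141, -0.001, -3.004]
contact_force: [-3.8, 0.6, 4.6]
opening: 0.39
```

>>> {"api": "drive_tool", "payload": {"deltas": [[0,0,0.3,0],[0,0,0.3,0],[0,0,0.3,0],[0,0,0.3,0],[0,0,0,0]]}}

```text
clock: 51.02
eef_pos: [423.7, -374.7, 39.0]
tcp_rot: [-3.141, -0.0, -3.005]
contact_force: [-4.9, -1.2, 5.1]
opening: 0.394
```

>>> {"api": "drive_tool", "payload": {"deltas": [[0,0,0.3,0],[0,0,0.3,0],[0,0,0.2,0],[0,0,0,0]]}}

```text
clock: 51.35
eef_pos: [423.8, -374.7, 31.0]
tcp_rot: [-3.141, -0.0, -3.005]
contact_force: [-4.1, -0.9, 3.7]
opening: 0.393
```

>>> {"api": "drive_tool", "payload": {"deltas": [[0,0,0.1,0],[0,0,0.1,0],[0,0,0.05,0],[0,0,0,0],[0,0,0,0]]}}

```text
clock: 51.77
eef_pos: [424.0, -374.7, 28.7]
tcp_rot: [-3.141, 0.0, -3.005]
contact_force: [-3.3, -1.1, 4.3]
opening: 0.393
```

```bash
python3 - <<'E'
from h import *
shot("wrist","w15"); c,p,d=load("w15"); pitch(c,d,290,350,170,290); 
E
```

```text
plane slopes [-0.022 -0.002] ctr [ 394.8 -378.3   48. ] res 0.53 776 798
```

Nearly flat, at 0.022 rad. Releasing and retreating.

>>> {"api": "drive_tool", "payload": {"deltas": [[0,0,0,0],[0,0,0,0],[0,0,0,0],[0,0,0,0],[0,0,0,0],[0,0,-1,0],[0,0,-2,0],[0,0,-3,0],[0,0,-3,0],[0,0,-3,0],[0,0,-3,0],[0,0,-3,0]], "jaw": 0.3}}

```text
clock: 52.82
eef_pos: [423.8, -374.0, 210.6]
tcp_rot: [-3.141, 0.0, -3.004]
contact_force: [0.1, -0.7, 0.3]
opening: 0.703
```

>>> {"api": "drive_tool", "payload": {"deltas": [[0,0,0,0],[0,0,0,0],[0,0,0,0]]}}

```text
clock: 53.07
eef_pos: [423.7, -373.9, 208.3]
tcp_rot: [3.142, 0.0, -3.004]
contact_force: [0.2, -0.4, -1.1]
opening: 0.696
```

```bash
python3 - <<'E'
from h import *
shot("wrist","w16"); c,p,d=load("w16"); scan(c,p,d,ctr=(424,-374))
E
```

```text
handle 5102 back [ 357.6 -382.8] front [ 464.6 -368.1] len 108.0 wid 34.0 yaw 0.136 pitch(down+) -0.003 z 44.9
```

View pics/w16.png

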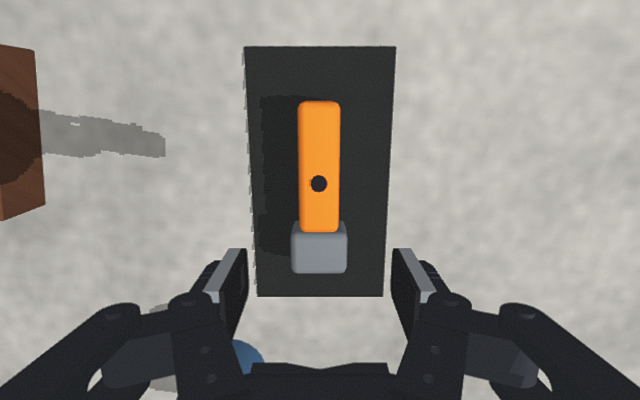

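The scanner lies flat in the middle of the mat, with its mid at about (432,-373) and yaw 0.136. I'll do one last drawer and bystander check.

```bash
python3 - <<'E'
from h import *
shot("top","t9"); c,p,d=load("t9"); p0=load("top0")[1]
for y in(80,290): print([ (atd(c,int(round(u)),int(round(v)),d[int(round(v)),int(round(u))]).round()[[0,2]]).tolist() for u,v in [proj(c,[x,y,95])[0] for x in range(612,650,4)]])
cv2.imwrite("pics/t9c.png",cv2.resize(p,(800,500)))
E
```

```text
[[623.0, 21.0], [624.0, 37.0], [625.0, 70.0], [624.0, 94.0], [628.0, 93.0], [630.0, 96.0], [637.0, 93.0], [639.0, 98.0], [641.0, 105.0], [647.0, 111.0]]
[[618.0, 54.0], [619.0, 67.0], [620.0, 98.0], [626.0, 86.0], [627.0, 99.0], [631.0, 95.0], [635.0, 107.0], [638.0, 106.0], [641.0, 108.0], [647.0, 111.0]]
```

View pics/t9c.png

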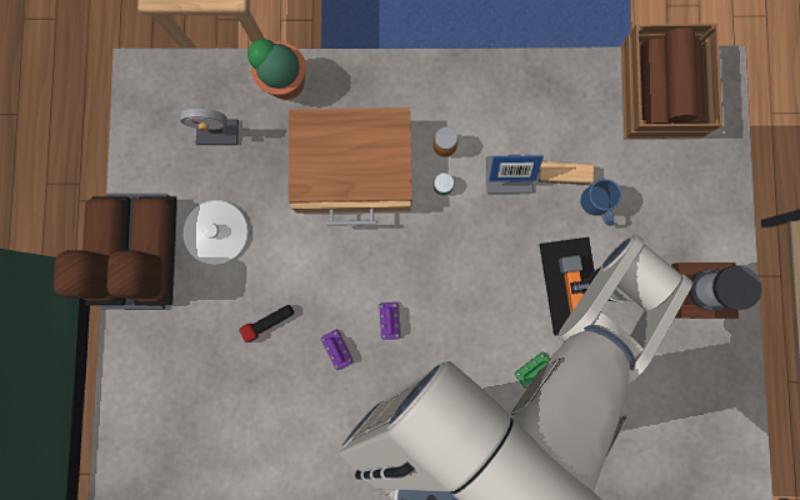

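The drawer is home, the bystanders are where they started, the bench gear is gone, and the arm is clear. Handing in.

```bash
python3 -c "
from rig import job; print(job.sign_off())"
```

```text
the job is handed in; nothing more can be done
None
```

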